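# Return a scale weight to its bore

## Robot

A 6-joint arm with a two-finger parallel gripper is mounted at the origin on the work surface. World frame = base frame: x ahead of the robot, y to its left, z up, the work surface at z = 0. Lengths are in m, angles in rad, forces in N, time in s.
With the tool pointing down it reaches from about 0.35 to 0.725 m from the base axis. Payload 6 kg.
Tool frame: the origin (TCP) lies at the very end of the fingers, on their centre line; the grasp point (between the pads) lies 19 mm behind it; z points along the fingers, y is the direction in which the jaws open and shut (so a half turn about z gives the same grasp; the last joint's range is limited). The gripper opens to 85 mm and grips with 20 to 120 N. Pads are 22 mm wide; open, the fingers measure 114 mm over their backs; the gripper's body (76 mm by 85 mm) begins 54 mm behind the grasp point. The pads swing forward as they close: fully open they stand 13 mm farther back than shut.
Start: joints at [1.652, 0.04, 0.085, 0, -1.615, -0.334], TCP at [0.15, 0.581, 0.231] pointing down, gripper open.
Joint ranges: [-2.56, 2.56], [-1.29, 2.01], [-1.08, 1.49], [-3.29, 1.98], [-2.81, -0.18], [-2.99, 2.99]. Speed limits (rad/s): [2.57, 2.57, 3.01, 3.14, 3.14, 3.14].

## Interface

Orientations are given as a unit quaternion [x, y, z, w].
In Python, from station import sense, snapshot, camera_params, close_job gives the robot as it stands.
- The arm moves only by the tool send_rows, never from a script. Its argument "increments" is one flat list of numbers, 5 for each row, row after row: the gripper's target within -1 to 1 (fully open at 1, half-way at 0, shut at -1), then the shift along the world's x, y, z in m, then the turn about the world's z in rad. In form: [grip, dx, dy, dz, yaw, grip, dx, dy, dz, yaw, ...]. A call has exactly 8 rows; each row is the pose to reach, as a shift and turn from the pose commanded when the call began; what a row does not reach only later rows make up. A row lasts 1/12 s, in which the tool goes at most 41.7 mm and 7.16 degrees, less where a joint would pass 70% of its speed; a pose out of reach is approached as far as the arm can. A call with a gripper value outside its range is refused whole. The fingers move at their own pace and stop on an object; "grip_force" is the grip in N (left out, the last holds). Time passes only in rows, so rows that repeat a pose let the fingers close, or fill a call up. It gives the time, the measured TCP pose, the force and the opening at its end, in the units of the state.
- sense(): the state, without advancing time (a new reading comes with each control period).
- snapshot(name): name is "scene" or "top"; returns (picture, depth): 420x560x3 uint8, blue, green, red; 420x560 float32, m along the optical axis (not along the pixel's ray), 0 where there is no reading.
- camera_params(name): a dict with "intrinsics" (3x3 intrinsics, pixels), "k1" (the pictures are not rectified: a ray, as slopes to the right and down, at radius r is drawn at 1 + k1 r^2 times it, then the intrinsics apply), "view" (4x4, takes a point from world to camera coordinates). Camera axes: x right, y down, z forward; pixel columns grow to the right and rows downward; lengths in m; the calibration is good to about 2 mm. A picture is of the moment at which its call begins. camera_params takes no time and is no camera call.
- close_job(): hands the job in, once; it reports no verdict.
The state is a dict: "t": time; "q": joint angles; "dq": joint speeds; "effort": joint torques, N m; "tcp_pos": TCP position; "eef_rot": TCP orientation; "contact_force": force on the tool from outside, world axes, zero at the start; "wrist_torque": the same for the moment, N m; "width": finger opening in m.
Only numpy, scipy, OpenCV 4.12 (cv2) and the standard library are available. Lean on these libraries where they do the work, as an engineer would, in place of code of your own. Each camera call takes 0.05 s, during which the arm holds its last target.

## Task

One brass weight stands by itself on the left plate of the counter scale (left as seen from the robot). Put it back in the weight tray, in the bore that fits its diameter: the tray lies loosely in its case, so feel for the bore with the weight's foot, and lower the weight in until it stands upright on the bottom, never pressing or banging it hard on the tray. Leave the two weights on the other plate and the rest of the things on the counter where they are.

Things in the scene. Friction and masses are not known exactly. Their poses are not given: they have to be found in the camera images.
- w100: the smallest of the three brass knob weights on the scale, 100 g, upright: cylinder 22 mm across and 24 mm high, foot edge chamfered 1 mm, on it a thinner neck 5 mm high and a round flat-sided knob 13 mm across and 9 mm high to hold it by (38 mm high in all). Origin: centre of its underside, z up. It belongs in the 22 mm bore (bore22)
- w200: the middle-sized of the three brass knob weights on the scale, 200 g, upright: cylinder 28 mm across and 30 mm high, foot edge chamfered 1 mm, on it a thinner neck 6 mm high and a round flat-sided knob 16 mm across and 11 mm high to hold it by (47 mm high in all). Origin: centre of its underside, z up. It belongs in the 28 mm bore (bore28)
- w500: the largest of the three brass knob weights on the scale, 500 g, upright: cylinder 38 mm across and 42 mm high, foot edge chamfered 1 mm, on it a thinner neck 8 mm high and a round flat-sided knob 21 mm across and 14 mm high to hold it by (64 mm high in all). Origin: centre of its underside, z up. It belongs in the 38 mm bore (bore38)
- scale: two-plate counter balance, painted base with a flat round steel plate at each end, beam locked so that it does not move, fixed to the counter. Origin: under the centre of its base on the counter; its y axis runs along the beam towards the left plate
- left_plate (a point): centre of the top face of the left plate (the one at the scale's +y end), 156 mm across, 118 mm above the counter. Exactly one of the three weights, a different one from time to time, stands on it, near the middle (up to 20 mm off)
- right_plate (a point): centre of the top face of the right plate, 156 mm across, 118 mm above the counter. The other two weights stand on it
- case: open wooden weight case fixed to the counter, 252 x 90 mm outside, walls 30 mm high. Origin: centre of its underside; x along the row of bores from small to large, z up. In it a bored tray (see tray_mid) lies with finger room around it: up to 8 mm off centre along the case's x and 6 mm along its y, not turned. It stays put under a light touch. Its offset is not measured
- tray_mid (a point): middle of the tray's flat top, 34 mm above the counter, IF it lay centred in the case; case axes. Wooden tray 222 x 64 mm with five upright blind bores for weights 18, 22, 28, 38 and 48 mm across, centred -92, -60, -23, 22 and 77 mm along x; each 1.6 mm wider than its weight, square-edged, 18 mm deep. The 18 mm bore holds its small weight (knob ends 11 mm above the tray); the rest are empty
- bore18 (a point): centre of the mouth of the 18 mm bore, at the height of the tray's top, IF the tray lay centred: the true bore is up to 8 mm (case x) and 6 mm (case y) away, so look or feel for it. Case axes
- bore22 (a point): centre of the mouth of the 22 mm bore, at the height of the tray's top, IF the tray lay centred: the true bore is up to 8 mm (case x) and 6 mm (case y) away, so look or feel for it. Case axes
- bore28 (a point): centre of the mouth of the 28 mm bore, at the height of the tray's top, IF the tray lay centred: the true bore is up to 8 mm (case x) and 6 mm (case y) away, so look or feel for it. Case axes
- bore38 (a point): centre of the mouth of the 38 mm bore, at the height of the tray's top, IF the tray lay centred: the true bore is up to 8 mm (case x) and 6 mm (case y) away, so look or feel for it. Case axes
- bore48 (a point): centre of the mouth of the 48 mm bore, at the height of the tray's top, IF the tray lay centred: the true bore is up to 8 mm (case x) and 6 mm (case y) away, so look or feel for it. Case axes
- w1000: a larger brass knob weight, 1 kg, 48 mm across and 80 mm high, on the counter, not needed. Origin: centre of its underside
- tin: closed steel tin, 76 mm across and 110 mm high. Origin: centre of its underside
- mug: white mug, 82 mm across and 85 mm high. Origin: centre of its underside
- calculator: pocket calculator, 150 x 78 x 17 mm, lying flat. Origin: centre of its underside
- scoop: aluminium scoop with a wooden handle, 110 x 66 x 31 mm plus 100 mm handle. Origin: on the counter under the blade's rear end; x towards the blade's mouth
- stamp: hand stamp, 60 x 30 mm and 66 mm high. Origin: centre of its underside
Things that resemble listed ones, but are neither listed nor needed, are in the scene too. What is shaped like the w500 but red or white is not meant.

How it is judged:
At the end, for the whole second after the job is handed in: The weight from the left plate stands upright (0.1 rad) and still in the bore of its diameter, 15.5 mm or more below the tray's top and within 12.5 mm sideways of that bore's listed centre; the left plate is empty; the other two weights stand within 10 mm of where they were (((z of w100 in the frame of bore22 below -0.0155 m and horizontal distance between w100 and bore22 below 0.0125 m and angle between w100's own z axis and vertical below 0.1 rad and linear speed of w100 below 0.02 m/s and distance of each of w200, w500 from where it was at the start of the episode below 0.01 m) or (z of w200 in the frame of bore28 below -0.0155 m and horizontal distance between w200 and bore28 below 0.0125 m and angle between w200's own z axis and vertical below 0.1 rad and linear speed of w200 below 0.02 m/s and distance of each of w100, w500 from where it was at the start of the episode below 0.01 m) or (z of w500 in the frame of bore38 below -0.0155 m and horizontal distance between w500 and bore38 below 0.0125 m and angle between w500's own z axis and vertical below 0.1 rad and linear speed of w500 below 0.02 m/s and distance of each of w100, w200 from where it was at the start of the episode below 0.01 m)) and horizontal distance between each of w100, w200, w500 and left_plate above 0.09 m); the robot touches nothing.
It fails at once if a weight presses on or strikes the tray or case with more than 25 N (contact force between any of w100, w200, w500 and case above 25 N).
It fails at once if a second weight from the scale is moved by more than 10 mm (distance of each of w100, w200 from where it was at the start of the episode above 0.01 m or distance of each of w100, w500 from where it was at the start of the episode above 0.01 m or distance of each of w200, w500 from where it was at the start of the episode above 0.01 m).
It fails at once if another thing on the counter is moved by more than 20 mm (distance of any of w1000, tin, mug, calculator, scoop, stamp from where it was at the start of the episode above 0.02 m).
It also fails if it takes over 64 s, if anything falls off the work surface, if the arm or the gripper's body presses on something with over 40 N, if the wrist force passes 120 N, or if a joint passes its speed limit or range.

## Working session

There is one attempt and no reset: what is moved stays moved. The work goes in short steps, Python scripts to look and compute and a tool call to move; the robot and the scene stay as the last step left them, time stands still between calls to the robot, and variables do not carry over. Pictures are saved under pics/ and viewed, and the job is handed in when it is done.

Besides the shell and the picture viewer there is one more tool, called in YAML: its name, and indented under it one key for each argument. send_rows: Moves the arm, as the interface text tells. Its arguments: {"type":"object","properties":{"increments":{"type":"array","items":{"type":"number"}},"grip_force":{"type":"number"}},"required":["increments"]}

```bash
mkdir -p pics; ls; python3 - <<'E'
from station import sense,snapshot,camera_params
import cv2,numpy as np
print(sense())
for n in("scene","top"):
    p,d=snapshot(n);cv2.imwrite(f"pics/{n}0.png",p);np.save(f"pics/{n}0.npy",d);print(camera_params(n))
E
```

```text
pics
{'t': 0.0, 'q': array([ 1.65172385e+00,  4.08297269e-02,  8.37804182e-02, -4.55015120e-04,
       -1.61547031e+00, -3.33698422e-01]), 'dq': array([-0.0011267 , -0.00133521, -0.00014575, -0.00026532,  0.00078725,
        0.00117249]), 'effort': array([-3.32472964e-04, -3.68219090e+01,  3.47398639e+01,  6.93247318e+00,
       -5.62610454e-03, -2.04089741e-05]), 'tcp_pos': array([0.14989455, 0.58063865, 0.23025367]), 'eef_rot': array([ 9.92024847e-01, -1.26039317e-01, -4.50692796e-05,  8.89977060e-04]), 'contact_force': array([-0.45364876, -0.21497025, -0.48903146]), 'wrist_torque': array([-0.0067649 ,  0.0070837 , -0.02386924]), 'width': 0.08552438588172373}
{'intrinsics': array([[532.2196547 ,   0.        , 277.32070457],
       [  0.        , 532.2196547 , 209.90023972],
       [  0.        ,   0.        ,   1.        ]]), 'k1': 0.04381019096736365, 'view': array([[-0.40706631,  0.91321817, -0.01815484,  0.18162202],
       [ 0.66402922,  0.28222562, -0.69239721, -0.32930934],
       [-0.62718595, -0.29390692, -0.72128809,  1.9114783 ],
       [ 0.        ,  0.        ,  0.        ,  1.        ]])}
{'intrinsics': array([[379.424164  ,   0.        , 279.20008474],
       [  0.        , 379.424164  , 208.41315091],
       [  0.        ,   0.        ,   1.        ]]), 'k1': 0.009830082740458452, 'view': array([[-0.00971548, -0.99994663,  0.00351292,  0.06443413],
       [-0.97629703,  0.00872596, -0.21625902,  0.56756142],
       [ 0.21621683, -0.00553071, -0.97632971,  0.81961654],
       [ 0.        ,  0.        ,  0.        ,  1.        ]])}
```

View pics/scene0.png

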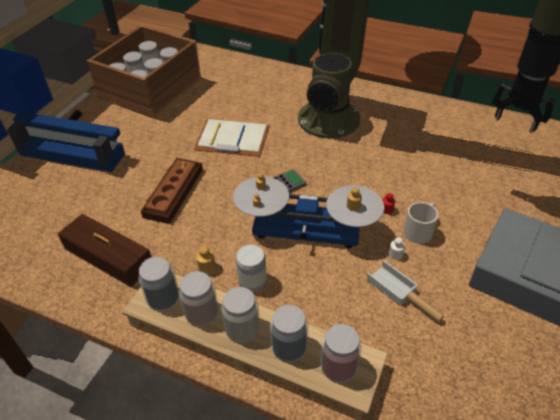

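View pics/top0.png

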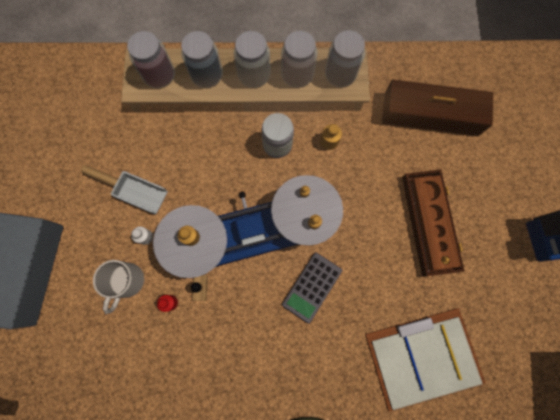

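```bash
cat > h.py <<'E'
import numpy as np,cv2
from station import camera_params
def ray(n,u,v):
    c=camera_params(n);K=c["intrinsics"];V=c["view"]
    p=np.array([(u-K[0,2])/K[0,0],(v-K[1,2])/K[1,1]]);q=p.copy()
    for _ in range(20): q=p/(1+c["k1"]*(q@q))
    R=V[:3,:3];return -R.T@V[:3,3],R.T@np.array([q[0],q[1],1.])
def onz(n,u,v,z):
    o,d=ray(n,u,v);return o+d*(z-o[2])/d[2]
def proj(n,P):
    c=camera_params(n);K=c["intrinsics"];V=c["view"]
    q=V[:3,:3]@np.asarray(P,float)+V[:3,3];q=q[:2]/q[2];q=q*(1+c["k1"]*(q@q))
    return K[0,0]*q[0]+K[0,2],K[1,1]*q[1]+K[1,2]
E
python3 - <<'E'
import cv2,numpy as np
t=cv2.imread("pics/top0.png");s=cv2.imread("pics/scene0.png")
c=lambda im,x,y,w,h,f:cv2.resize(im[y:y+h,x:x+w],None,fx=f,fy=f,interpolation=cv2.INTER_CUBIC)
a=c(t,395,160,80,120,5);b=c(t,145,165,210,120,3.5)
cv2.imwrite("pics/tray.png",a);cv2.imwrite("pics/plates.png",b)
cv2.imwrite("pics/sc_pl.png",c(s,225,160,170,100,4.6));cv2.imwrite("pics/sc_tr.png",c(s,135,150,75,75,7))
E
```

```text
(no output)
```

View pics/tray.png

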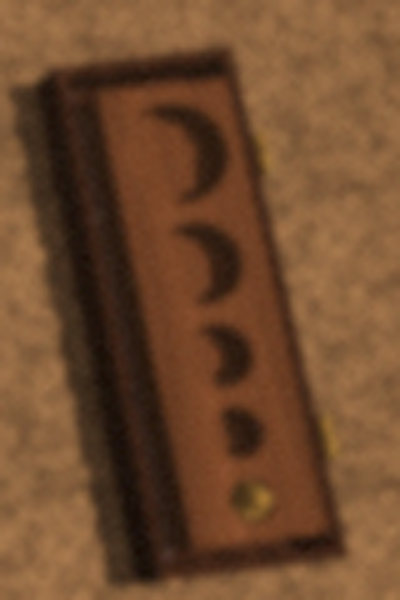

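View pics/plates.png

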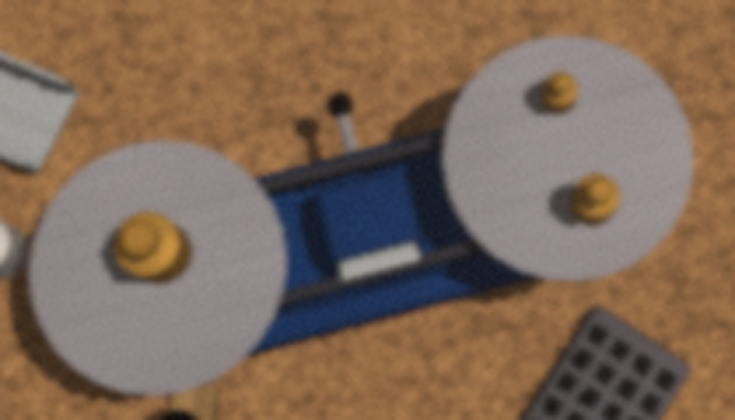

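View pics/sc_pl.png

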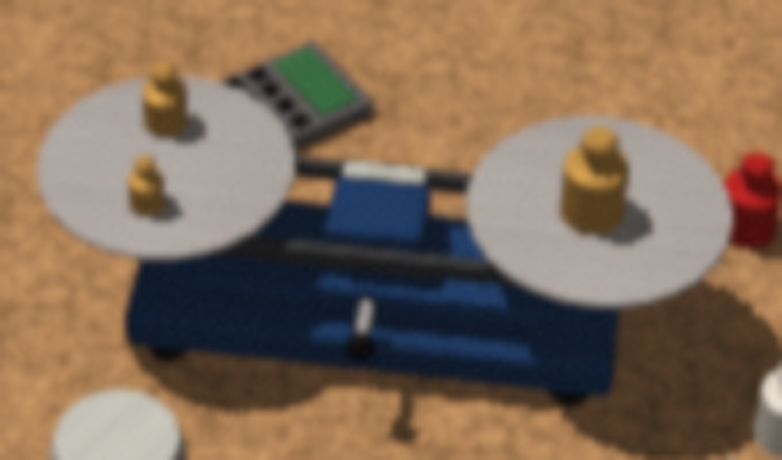

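View pics/sc_tr.png

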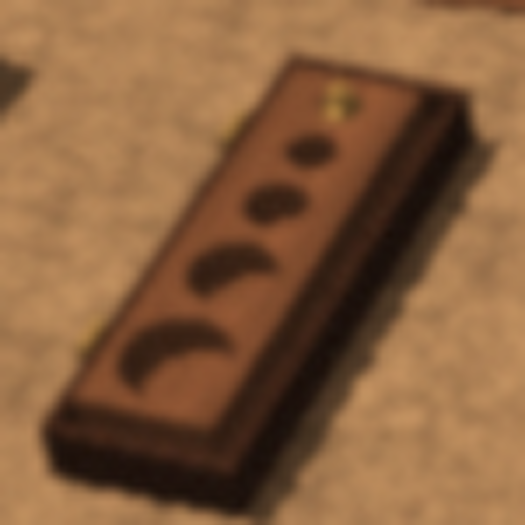

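```bash
cat >> h.py <<'E'
def cloud(n,d):
    c=camera_params(n);K=c["intrinsics"];V=c["view"]
    v,u=np.mgrid[0:d.shape[0],0:d.shape[1]]
    p=cv2.undistortPoints(np.stack([u,v],-1).reshape(-1,1,2).astype(np.float64),K,np.array([c["k1"],0,0,0,0.])).reshape(d.shape+(2,))
    P=np.dstack([p*d[...,None],d]); R=V[:3,:3]
    return (P-V[:3,3])@R
E
python3 - <<'E'
from h import *
for n in("top","scene"):
    d=np.load(f"pics/{n}0.npy");P=cloud(n,d)
    if n=="top": reg=(slice(205,255),slice(160,215)); tr=(slice(160,285),slice(395,475))
    else: reg=(slice(175,225),slice(325,385)); tr=(slice(150,225),slice(135,210))
    Q=P[reg].reshape(-1,3)
    for lo,hi in((.113,.124),(.13,.16),(.176,.19)):
        m=(Q[:,2]>lo)&(Q[:,2]<hi);q=Q[m];print(n,lo,m.sum(),q.mean(0),q.min(0),q.max(0))
    T=P[tr].reshape(-1,3);print(np.histogram(T[:,2],bins=np.arange(-.005,.06,.003)))
    z=P[tr][...,2]; im=np.clip((z+.005)/.055*255,0,255).astype(np.uint8)
    cv2.imwrite(f"pics/z_{n}.png",cv2.resize(im,None,fx=5,fy=5,interpolation=cv2.INTER_NEAREST))
print(onz("top",185,232.7,.182),onz("scene",355.6,189.5,.182))
E
```

```text
top 0.113 2140 [0.50814091 0.25550144 0.11851042] [0.45810058 0.1982198  0.11336531] [0.56468977 0.31575318 0.12386704]
top 0.13 122 [0.48986203 0.24043335 0.15185446] [0.47564146 0.22880971 0.13056747] [0.51168199 0.26562558 0.15998729]
top 0.176 93 [0.49433133 0.24738378 0.18135947] [0.48445507 0.23840171 0.17655978] [0.50442894 0.25815765 0.18473973]
(array([ 620, 3510, 1481,  194,  151,  114,  372,  366,  148,  136,  231,
        660, 1086,  835,   40,    6,   12,    0,    0,    0,    0]), array([-0.005, -0.002,  0.001,  0.004,  0.007,  0.01 ,  0.013,  0.016,
        0.019,  0.022,  0.025,  0.028,  0.031,  0.034,  0.037,  0.04 ,
        0.043,  0.046,  0.049,  0.052,  0.055,  0.058]))
scene 0.113 1559 [0.49482688 0.25410369 0.11802569] [0.40986091 0.17502521 0.11302586] [0.5683888  0.32824975 0.12381261]
scene 0.13 133 [0.5074453  0.25175461 0.14802444] [0.48050844 0.23020687 0.13029211] [0.51682526 0.26825907 0.15996808]
scene 0.176 43 [0.4987407  0.24970967 0.18037954] [0.48812437 0.23957912 0.17611837] [0.50980143 0.2596427  0.18662598]
(array([ 713, 1473,  963,  283,   71,   87,  138,  155,  142,  142,  177,
        345,  413,  290,   86,   11,    2,    0,    1,    0,    0]), array([-0.005, -0.002,  0.001,  0.004,  0.007,  0.01 ,  0.013,  0.016,
        0.019,  0.022,  0.025,  0.028,  0.031,  0.034,  0.037,  0.04 ,
        0.043,  0.046,  0.049,  0.052,  0.055,  0.058]))
[0.4942497  0.24573051 0.182     ] [0.49856507 0.2512081  0.182     ]
```

View pics/z_top.png

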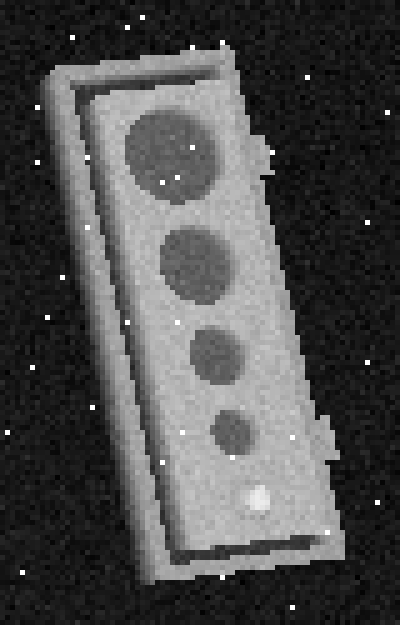

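View pics/z_scene.png

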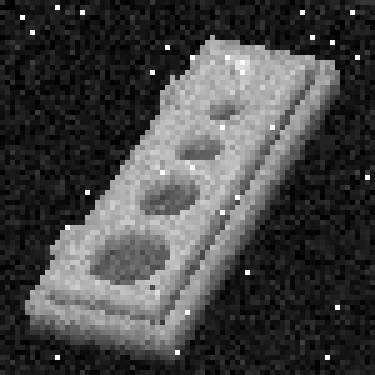

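```bash
python3 - <<'E'
from h import *
for n in("top","scene"):
    d=np.load(f"pics/{n}0.npy");P=cloud(n,d);z=cv2.medianBlur(P[...,2].astype(np.float32),3)
    x,y,w,h=(395,160,80,125) if n=="top" else (135,150,75,75)
    m=np.zeros(z.shape,np.uint8);m[y:y+h,x:x+w]=((z[y:y+h,x:x+w]<.0265)&(z[y:y+h,x:x+w]>.008))*255
    k,l,st,ce=cv2.connectedComponentsWithStats(m)
    for i in range(1,k):
        if 20<st[i,4]<600 and max(st[i,2:4])<30:
            vs,us=np.nonzero(l==i); X=np.array([onz(n,u,v,.034) for u,v in zip(us,vs)])
            print(n,st[i,4],ce[i],X.mean(0)[:2],2*np.sqrt(st[i,4]/len(X)*1)*0+np.ptp(X,0)[:2])
    # case walls / counter-plane check
    q=z[y:y+h,x:x+w]
    # tray top inlier: medians
    print("knob18",[onz(n,*c,.045)[:2] for c in ([(446.3,259.5)] if n=="top" else [(183.5,164.4)])])
    # left plate center
    mm=(np.abs(z-.118)<.006).astype(np.uint8)
    k,l,st,ce=cv2.connectedComponentsWithStats(mm)
    for i in range(1,k):
        if st[i,4]>800:
            c=max(cv2.findContours((l==i).astype(np.uint8),0,1)[0],key=len)
            e=cv2.fitEllipse(cv2.convexHull(c)); print("plate",st[i,4],e[0],onz(n,*e[0],.118)[:2])
E
```

```text
top 283 [429.07773852 190.79858657] [ 0.61484828 -0.30469255] [0.04523374 0.04427411]
top 182 [433.84615385 212.5       ] [ 0.56103462 -0.31097979] [0.03677469 0.03391053]
top 103 [438.03883495 230.81553398] [ 0.5166658  -0.31654153] [0.02641771 0.02435755]
top 61 [441.13114754 246.01639344] [ 0.48056639 -0.32014743] [0.01887599 0.01898393]
knob18 [array([ 0.44814041, -0.32405695])]
plate 3660 (307.07257080078125, 209.84002685546875) [ 0.55202069 -0.00102555]
plate 3816 (190.037353515625, 241.1957244873047) [0.48596479 0.24992343]
scene 31 [174.64516129 179.38709677] [ 0.52233129 -0.31364831] [0.02172935 0.02240555]
scene 64 [168.5      189.140625] [ 0.56710172 -0.30782808] [0.03208141 0.03043941]
scene 124 [160.35483871 201.29032258] [ 0.62120457 -0.30219771] [0.04265316 0.04114766]
knob18 [array([ 0.46116378, -0.31673131])]
plate 1221 (62.60100173950195, 127.35592651367188) [ 0.52546494 -0.70969663]
plate 1562 (260.7469482421875, 195.5758056640625) [0.55830574 0.00201411]
plate 1596 (354.8519592285156, 205.17724609375) [0.49221221 0.25289169]
```

The weight meant is the only brass one on the left plate, at top-view px (187,235) and scene px (356,200). It is the largest, so it is w500 and belongs in the 38 mm bore at top px (434,212). The red (166,302) and white (140,235) lookalikes and the w1000 at (333,135) stand on the counter and are excluded; the crop confirms this. I'll approach now.

send_rows:
  increments: [1,0.025,-0.024,0.01,0,1,0.05,-0.048,0.02,0,1,0.078,-0.075,0.02,0,1,0.106,-0.102,0.02,0,1,0.134,-0.129,0.02,0,1,0.162,-0.156,0.02,0,1,0.19,-0.182,0.02,0,1,0.218,-0.209,0.02,0]
  grip_force: 40

```text
t: 0.77
tcp_pos: [0.3689, 0.3704, 0.251]
eef_rot: [0.992, -0.126, -0.0, 0.0]
contact_force: [0.6, 1.0, -0.5]
width: 0.0855
```

send_rows:
  increments: [1,0.028,-0.027,0,0,1,0.056,-0.054,0,0,1,0.084,-0.081,0,0,1,0.106,-0.102,0,0,1,0.122,-0.117,0,0,1,0.1285,-0.1235,0,0,1,0.1285,-0.1235,0,0,1,0.1285,-0.1235,0,0]

```text
t: 1.43
tcp_pos: [0.4964, 0.2484, 0.2508]
eef_rot: [0.992, -0.126, -0.0, 0.0]
contact_force: [0.9, 0.4, -0.5]
width: 0.0855
```

```bash
python3 - <<'E'
from h import *
from station import *
s=sense();print(s["t"],s["tcp_pos"],s["q"],s["contact_force"],s["eef_rot"])
for n in("top","scene"):
    p,d=snapshot(n);np.save(f"pics/{n}1.npy",d);cv2.imwrite(f"pics/{n}1.png",p);t=s["tcp_pos"];print(proj(n,t))
    x,y=(130,170) if n=="top" else (295,110)
    u,v=proj(n,t);q=p[y:y+130,x:x+130].copy();q=cv2.resize(q,None,fx=4,fy=4);cv2.circle(q,(int((u-x)*4),int((v-y)*4)),3,(0,255,0),-1);cv2.imwrite(f"pics/{n}1c.png",q)
E
```

```text
1.4333 [0.49638608 0.24838563 0.25075764] [ 8.25588019e-01 -7.53524398e-02  6.27572630e-03 -3.44836495e-04
 -1.65329708e+00  4.91578469e-01] [ 0.91573568  0.39879174 -0.47408523] [ 9.91971437e-01 -1.26461252e-01 -3.92946166e-04  2.55877120e-04]
(np.float64(174.40204154549042), np.float64(225.6377584175241))
(np.float64(357.21150268112), np.float64(169.0449790705811))
```

View pics/top1c.png

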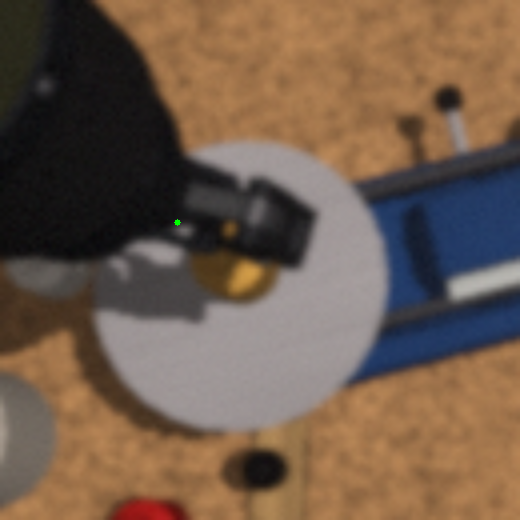

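View pics/scene1c.png

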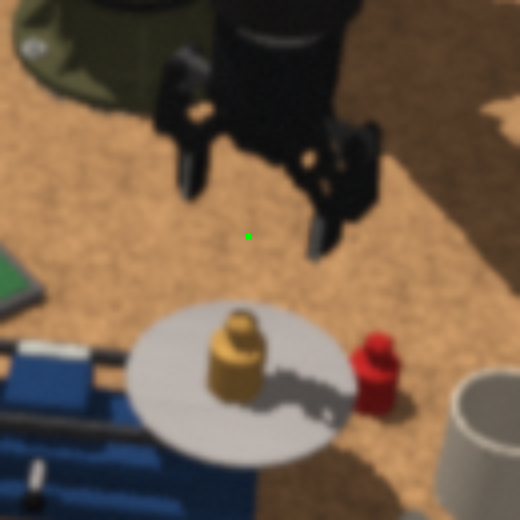

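send_rows:
  increments: [1,0,0,-0.015,0,1,0,0,-0.03,0,1,0,0,-0.045,0,1,0,0,-0.06,0,1,0,0,-0.072,0,1,0,0,-0.08,0,1,0,0,-0.085,0,1,0,0,-0.087,0]

```text
t: 2.2
tcp_pos: [0.4962, 0.2487, 0.1638]
eef_rot: [0.992, -0.126, -0.0, 0.0]
contact_force: [-0.4, -0.6, -0.2]
width: 0.0855
```

send_rows:
  increments: [0.2,0,0,0,0,0,0,0,0,0,-0.2,0,0,0,0,-0.3,0,0,0,0,-0.35,0,0,0,0,-0.4,0,0,0,0,-0.4,0,0,0,0,-0.4,0,0,0,0]

```text
t: 2.87
tcp_pos: [0.4966, 0.2484, 0.1643]
eef_rot: [0.992, -0.126, 0.0, 0.0]
contact_force: [-0.3, 1.1, -0.3]
width: 0.0252
```

```bash
python3 - <<'E'
from h import *
from station import *
s=sense();print(s["t"],s["tcp_pos"],s["contact_force"],s["wrist_torque"],s["width"])
p,d=snapshot("scene");q=cv2.resize(p[150:230,305:405],None,fx=7,fy=7,interpolation=cv2.INTER_CUBIC);cv2.imwrite("pics/s2.png",q)
E
```

```text
2.8667 [0.49656316 0.24838427 0.16428188] [-0.28873146  1.14611754 -0.33271469] [-0.01186867 -0.02756959 -0.02867073] 0.02516525664831249
```

View pics/s2.png

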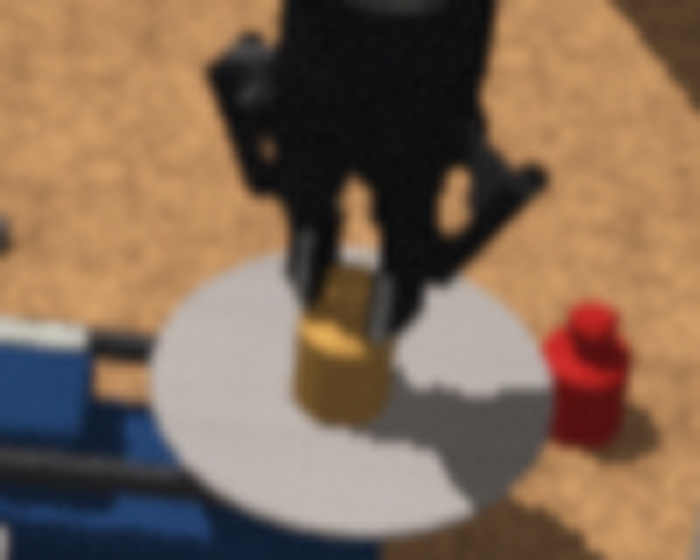

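The knob stands between both pads at crop (350,300). I'll close on it and lift.

send_rows:
  increments: [-0.6,0,0,0,0,-0.8,0,0,0,0,-0.8,0,0,0,0,-0.8,0,0,0,0,-0.8,0,0,0,0,-0.8,0,0,0.002,0,-0.8,0,0,0.008,0,-0.8,0,0,0.015,0]
  grip_force: 60

```text
t: 3.58
tcp_pos: [0.4958, 0.2484, 0.1779]
eef_rot: [0.992, -0.126, -0.001, 0.001]
contact_force: [-0.1, 0.8, -4.6]
width: 0.0188
```

```bash
python3 - <<'E'
from h import *
from station import *
s=sense();print(s["t"],s["tcp_pos"],s["contact_force"],s["wrist_torque"],s["width"])
p,d=snapshot("scene");np.save("pics/scene3.npy",d);q=cv2.resize(p[150:230,305:405],None,fx=7,fy=7,interpolation=cv2.INTER_CUBIC);cv2.imwrite("pics/s3.png",q)
E
```

```text
3.5833 [0.49578745 0.24835623 0.17791583] [-0.09144021  0.7776385  -4.56295591] [ 0.0261818  -0.06252297 -0.03502006] 0.018836794677601278
```

View pics/s3.png

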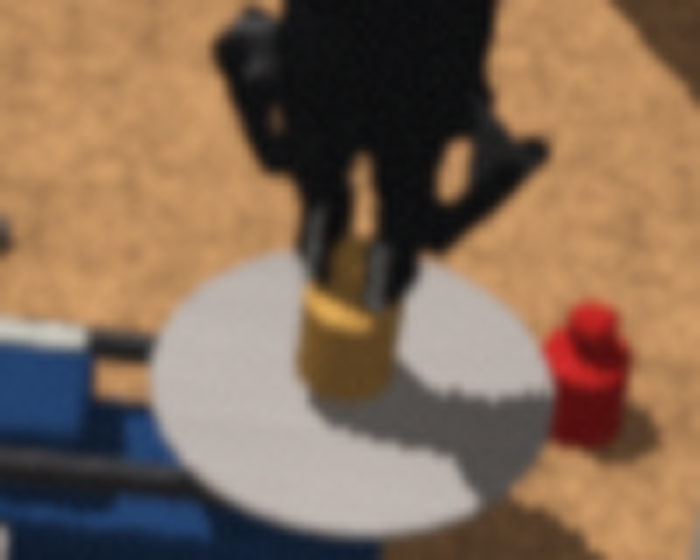

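send_rows:
  increments: [-0.8,0,0,0.02,0,-0.8,0,0,0.045,0,-0.8,0,-0.005,0.07,0,-0.8,0,-0.02,0.09,0,-0.8,0,-0.045,0.1,0,-0.8,0.005,-0.075,0.1,0,-0.8,0.01,-0.105,0.1,0,-0.8,0.015,-0.135,0.1,0]

```text
t: 4.3
tcp_pos: [0.5115, 0.1126, 0.2797]
eef_rot: [0.992, -0.126, 0.0, -0.0]
contact_force: [1.5, -0.8, -5.6]
width: 0.0185
```

send_rows:
  increments: [-0.8,0.005,-0.032,0,0,-0.8,0.01,-0.064,0,0,-0.8,0.015,-0.096,0,0,-0.8,0.02,-0.128,0,0,-0.8,0.025,-0.16,0,0,-0.8,0.03,-0.192,0,0,-0.8,0.035,-0.224,0,0,-0.8,0.04,-0.256,0,0]

```text
t: 4.97
tcp_pos: [0.5516, -0.144, 0.2793]
eef_rot: [0.992, -0.126, 0.0, -0.0]
contact_force: [1.2, -0.3, -4.9]
width: 0.0187
```

send_rows:
  increments: [-0.8,0.003,-0.032,0,0,-0.8,0.006,-0.064,-0.01,0,-0.8,0.009,-0.096,-0.03,0,-0.8,0.011,-0.126,-0.055,0,-0.8,0.012,-0.148,-0.08,0,-0.8,0.0125,-0.16,-0.105,0,-0.8,0.0125,-0.167,-0.125,0,-0.8,0.0125,-0.167,-0.135,0]

```text
t: 5.63
tcp_pos: [0.5625, -0.3103, 0.1397]
eef_rot: [0.992, -0.127, -0.003, -0.001]
contact_force: [0.5, 0.6, -5.6]
width: 0.0185
```

```bash
cat > look.py <<'E'
import sys
from h import *
from station import *
k=sys.argv[1]
s=sense();print(s["t"],s["tcp_pos"],s["contact_force"],s["wrist_torque"],s["width"])
for n in("scene","top"):
    p,d=snapshot(n);np.save(f"pics/{n}{k}.npy",d);cv2.imwrite(f"pics/{n}{k}f.png",p)
    q=p[120:225,125:230] if n=="scene" else p[150:285,370:505]
    cv2.imwrite(f"pics/{n}{k}.png",cv2.resize(q,None,fx=5,fy=5,interpolation=cv2.INTER_CUBIC) if n=="scene" else cv2.resize(q,None,fx=4,fy=4,interpolation=cv2.INTER_CUBIC))
E
python3 look.py 4
```

```text
5.6333 [ 0.56246037 -0.31032884  0.13970427] [ 0.54466066  0.55150636 -5.63144973] [0.11312684 0.09520944 0.00434208] 0.01846448439884439
```

View pics/scene4.png

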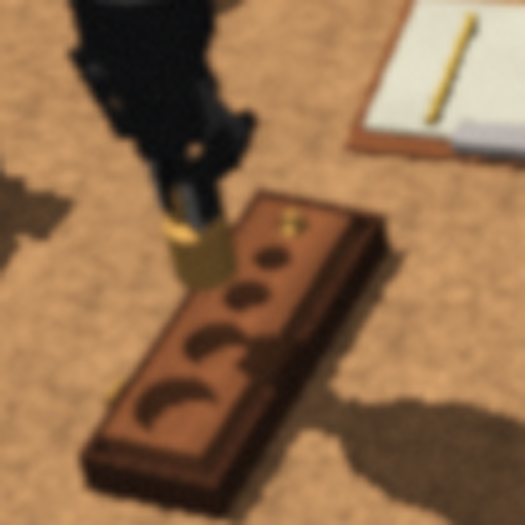

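View pics/top4.png

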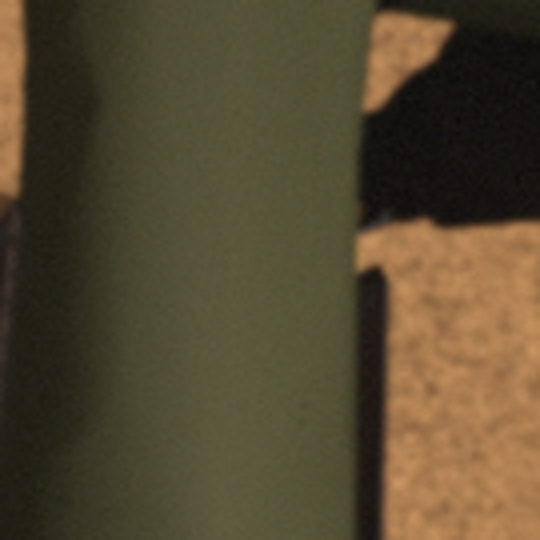

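```bash
cat > cyl.py <<'E'
import sys
from h import *
from scipy.optimize import least_squares
def cyl(k,tcp,foot):
    d=np.load(f"pics/scene{k}.npy");P=cloud("scene",d);p=cv2.imread(f"pics/scene{k}f.png")
    hsv=cv2.cvtColor(p,cv2.COLOR_BGR2HSV)
    Q=P.reshape(-1,3);m=(np.hypot(Q[:,0]-tcp[0],Q[:,1]-tcp[1])<.032)&(Q[:,2]>foot+.004)&(Q[:,2]<foot+.037)
    q=Q[m];z0=foot+.02
    def f(v): 
        c=v[:2]+np.outer(q[:,2]-z0,v[2:]);return (np.linalg.norm(q[:,:2]-c,axis=1)-.019)
    r=least_squares(f,[tcp[0],tcp[1],0,0],loss="soft_l1",f_scale=.002)
    print(k,m.sum(),"axis at mid",r.x[:2],"tilt",r.x[2:],"rms",np.sqrt(np.mean(r.fun**2)),"minus tcp",r.x[:2]-np.array(tcp[:2]))
    return r.x
E
cp pics/scene0.png pics/scene0f.png
python3 - <<'E'
from cyl import *
cyl(0,(.4965,.2485),.118)
cyl(4,(.5625,-.3103),.094)
# bore mouths in scene 0 with better bias: compare mask thresholds
d=np.load("pics/scene0.npy");P=cloud("scene",d);z=cv2.medianBlur(P[...,2].astype(np.float32),3)
for th in (.024,.0265,.029):
  for n in("scene","top"):
    d=np.load(f"pics/{n}0.npy");P=cloud(n,d);z=cv2.medianBlur(P[...,2].astype(np.float32),3)
    m=((z<th)&(z>.006)).astype(np.uint8)
    k,l,st,ce=cv2.connectedComponentsWithStats(m)
    u,v=((168,189) if n=="scene" else (434,212));i=l[v,u]
    vs,us=np.nonzero(l==i);X=np.array([onz(n,a,b,.034) for a,b in zip(us,vs)])
    print(n,th,len(us),X.mean(0)[:2],(X.max(0)+X.min(0))[:2]/2,np.ptp(X,0)[:2])
    c=max(cv2.findContours((l==i).astype(np.uint8),0,1)[0],key=len).reshape(-1,2)
    o=camera_params(n)["view"];C=-o[:3,:3].T@o[:3,3]
    print("   cam",C[:2])
E
```

```text
0 129 axis at mid [0.49528953 0.24901509] tilt [ 0.00620364 -0.00503669] rms 0.0017199035942161256 minus tcp [-0.00121047  0.00051509]
4 111 axis at mid [ 0.56034115 -0.30856858] tilt [0.05600125 0.00093035] rms 0.002221498002775929 minus tcp [-0.00215885  0.00173142]
scene 0.024 58 [ 0.56825516 -0.30747439] [ 0.56840825 -0.30773053] [0.02947377 0.03001565]
   cam [1.49145557 0.4888757 ]
top 0.024 174 [ 0.5605312  -0.31059721] [ 0.55988049 -0.31098759] [0.0343544  0.03341201]
   cam [0.37751965 0.06401124]
scene 0.0265 64 [ 0.56710172 -0.30782808] [ 0.56710443 -0.30794241] [0.03208141 0.03043941]
   cam [1.49145557 0.4888757 ]
top 0.0265 182 [ 0.56103462 -0.31097979] [ 0.56109063 -0.31123685] [0.03677469 0.03391053]
   cam [0.37751965 0.06401124]
scene 0.029 75 [ 0.5653033  -0.30892973] [ 0.56519577 -0.30913857] [0.03589874 0.03283174]
   cam [1.49145557 0.4888757 ]
top 0.029 196 [ 0.56133882 -0.3119511 ] [ 0.56109063 -0.31243113] [0.03677469 0.03629908]
   cam [0.37751965 0.06401124]
```

```bash
python3 - <<'E'
from h import *
from scipy.optimize import least_squares
B=[(-60,11.8),(-23,14.8),(22,19.8),(77,24.8)]
F=8
for n,rg,seeds in(("top",(395,160,80,125),[(441,246),(438,231),(434,212),(429,191)]),("scene",(135,150,75,75),[(180,171.5),(174.6,179.4),(168.5,189),(160.4,201)])):
    d=np.load(f"pics/{n}0.npy");z=cv2.medianBlur(cloud(n,d)[...,2].astype(np.float32),3)
    x,y,w,h=rg;zz=cv2.resize(z[y:y+h,x:x+w],None,fx=F,fy=F,interpolation=cv2.INTER_LINEAR)
    V=camera_params(n)["view"];C=(-V[:3,:3].T@V[:3,3])[:2]
    k,l=cv2.connectedComponents((zz<.026).astype(np.uint8))
    pts=[];idx=[]
    for j,(u,v) in enumerate(seeds):
        i=l[int((v-y+.5)*F),int((u-x+.5)*F)]
        if i==0: print(n,"miss",j);continue
        c=max(cv2.findContours((l==i).astype(np.uint8),0,cv2.CHAIN_APPROX_NONE)[0],key=len).reshape(-1,2)
        if len(c)>1500: print("big",j);continue
        X=np.array([onz(n,(a+.5)/F-.5+x,(b+.5)/F-.5+y,.034)[:2] for a,b in c])
        m=X.mean(0);t=C-m;t/=np.linalg.norm(t);cs=((X-m)@t)/np.linalg.norm(X-m,axis=1)
        g=X[cs>-0.1];pts.append(g);idx+= [j]*len(g)
    pts=np.vstack(pts);idx=np.array(idx);bx=np.array([b[0] for b in B])[idx]/1e3;br=np.array([b[1] for b in B])[idx]/1e3
    def f(p): return np.hypot(pts[:,0]-p[0]-bx*np.cos(p[2]),pts[:,1]-p[1]-bx*np.sin(p[2]))-br
    r=least_squares(f,[.54,-.313,.115],loss="soft_l1",f_scale=.001,x_scale=[.01,.01,.1])
    p=r.x;print(n,p,"rms",np.sqrt(np.mean(f(p)**2)),"bore38",p[0]+.022*np.cos(p[2]),p[1]+.022*np.sin(p[2]))
    for j in set(idx): print(j,f(p)[idx==j].mean())
E
```

```text
top [ 0.5400261  -0.31545932  0.11693693] rms 0.0005604422456523907 bore38 0.5618758505625004 -0.3128925691070598
0 -2.69194020229074e-05
1 -0.00019196599561889752
2 -7.368671889428821e-05
3 8.588565643694845e-05
scene [ 0.54175874 -0.31379631  0.11446488] rms 0.0009128255773567557 bore38 0.563614772990128 -0.31128358253793875
0 -0.00027961559009684914
1 -1.509340661811175e-06
2 2.797979055819167e-06
3 -0.0002183018810824002
```

send_rows:
  increments: [-0.8,0.001,-0.001,-0.01,0,-0.8,0.002,-0.002,-0.02,0,-0.8,0.002,-0.002,-0.03,0,-0.8,0.002,-0.002,-0.037,0,-0.8,0.002,-0.002,-0.04,0,-0.8,0.002,-0.002,-0.04,0,-0.8,0.002,-0.002,-0.04,0,-0.8,0.002,-0.002,-0.04,0]

```text
t: 6.4
tcp_pos: [0.5664, -0.3118, 0.1051]
eef_rot: [0.992, -0.126, 0.001, 0.0]
contact_force: [0.4, 0.2, -4.4]
width: 0.0183
```

```bash
python3 look.py 5; python3 look.py 6; python3 - <<'E'
from cyl import *
from station import sense
s=sense();t=s["tcp_pos"]
cyl(5,t[:2],t[2]-.045);cyl(6,t[:2],t[2]-.045)
for o in(.043,.049):cyl(6,t[:2],t[2]-o)
E
```

```text
6.4 [ 0.56638094 -0.31176861  0.10509459] [ 0.42836261  0.24065713 -4.36090571] [-0.05158565  0.02321945  0.01835995] 0.0182697453650987
6.5 [ 0.56637439 -0.31173454  0.10507071] [ 0.46325419 -0.21721486 -5.20910147] [ 0.01332738 -0.06888298  0.00484693] 0.018349155675709352
5 112 axis at mid [ 0.56502858 -0.30922599] tilt [0.01310273 0.01011488] rms 0.0023193811172194426 minus tcp [-0.001212    0.00240652]
6 104 axis at mid [ 0.56453347 -0.3102599 ] tilt [-0.01164586  0.03699618] rms 0.0027022851978946816 minus tcp [-0.00170712  0.00137261]
6 111 axis at mid [ 0.56436926 -0.31030735] tilt [-0.03240265  0.01488564] rms 0.002635614699219777 minus tcp [-0.00187133  0.00132516]
6 100 axis at mid [ 0.56449939 -0.31047187] tilt [-0.00993811 -0.00911816] rms 0.0021989283534374596 minus tcp [-0.00174119  0.00116063]
```

View pics/scene5.png

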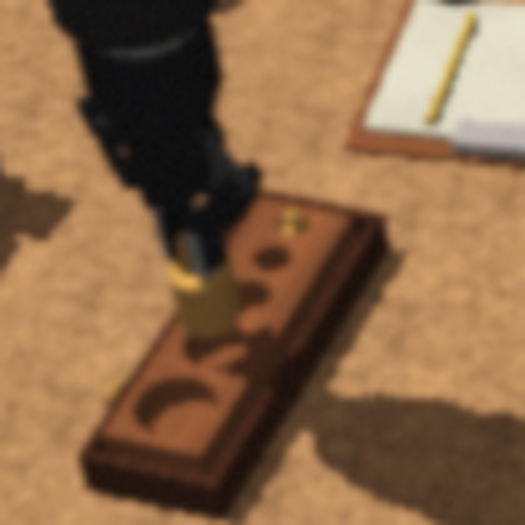

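send_rows:
  increments: [-0.8,-0.0015,-0.001,-0.005,0,-0.8,-0.0015,-0.001,-0.01,0,-0.8,-0.0015,-0.001,-0.014,0,-0.8,-0.0015,-0.001,-0.017,0,-0.8,-0.0015,-0.001,-0.019,0,-0.8,-0.0015,-0.001,-0.02,0,-0.8,-0.0015,-0.001,-0.021,0,-0.8,-0.0015,-0.001,-0.021,0]

```text
t: 7.27
tcp_pos: [0.5646, -0.3126, 0.0832]
eef_rot: [0.992, -0.126, -0.0, 0.0]
contact_force: [-1.4, 0.4, -5.9]
width: 0.0188
```

```bash
python3 -c "
from station import *
s=sense();print(s['tcp_pos'],s['contact_force'])"
```

```text
[ 0.56455093 -0.31257423  0.08315276] [-1.35009923  0.35556604 -5.9365172 ]
```

send_rows:
  increments: [-0.8,0,0,-0.0005,0,-0.8,0,0,-0.001,0,-0.8,0,0,-0.0015,0,-0.8,0,0,-0.002,0,-0.8,0,0,-0.002,0,-0.8,0,0,-0.002,0,-0.8,0,0,-0.002,0,-0.8,0,0,-0.002,0]

```text
t: 7.93
tcp_pos: [0.5646, -0.3126, 0.0813]
eef_rot: [0.992, -0.126, 0.0, 0.0]
contact_force: [0.5, -0.3, -4.9]
width: 0.0183
```

send_rows:
  increments: [-0.8,0,0,-0.0003,0,-0.8,0,0,-0.0006,0,-0.8,0,0,-0.0009,0,-0.8,0,0,-0.0012,0,-0.8,0,0,-0.0015,0,-0.8,0,0,-0.0015,0,-0.8,0,0,-0.0015,0,-0.8,0,0,-0.0015,0]

```text
t: 8.6
tcp_pos: [0.5645, -0.3126, 0.0798]
eef_rot: [0.992, -0.126, 0.0, 0.0]
contact_force: [-0.5, -0.3, -4.5]
width: 0.0181
```

send_rows:
  increments: [-0.8,0,0,-0.0003,0,-0.8,0,0,-0.0006,0,-0.8,0,0,-0.0009,0,-0.8,0,0,-0.0012,0,-0.8,0,0,-0.0015,0,-0.8,0,0,-0.0015,0,-0.8,0,0,-0.0015,0,-0.8,0,0,-0.0015,0]

```text
t: 9.27
tcp_pos: [0.5645, -0.3126, 0.0783]
eef_rot: [0.992, -0.126, -0.0, 0.0]
contact_force: [-0.3, -0.7, -5.5]
width: 0.0183
```

send_rows:
  increments: [-0.8,0,0,-0.0003,0,-0.8,0,0,-0.0006,0,-0.8,0,0,-0.0009,0,-0.8,0,0,-0.0012,0,-0.8,0,0,-0.0015,0,-0.8,0,0,-0.0015,0,-0.8,0,0,-0.0015,0,-0.8,0,0,-0.0015,0]

```text
t: 9.93
tcp_pos: [0.5645, -0.3126, 0.0767]
eef_rot: [0.992, -0.126, -0.0, 0.0]
contact_force: [-0.6, 0.2, -4.8]
width: 0.0182
```

```bash
python3 look.py 7
```

```text
9.9333 [ 0.56452036 -0.3126011   0.07671638] [-0.62190313  0.18860756 -4.79321044] [-0.08190819  0.03603987  0.03243129] 0.018178830446823127
```

View pics/scene7.png

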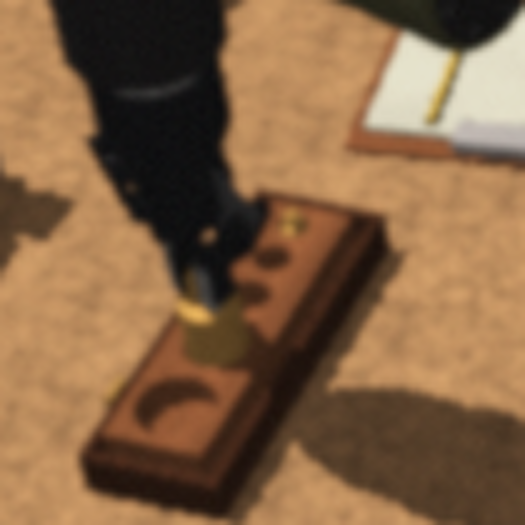

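The foot now sits within the bore at crop (218,355), with no contact force. I'll keep lowering gently.

send_rows:
  increments: [-0.8,0,0,-0.0004,0,-0.8,0,0,-0.0008,0,-0.8,0,0,-0.0012,0,-0.8,0,0,-0.0016,0,-0.8,0,0,-0.002,0,-0.8,0,0,-0.002,0,-0.8,0,0,-0.002,0,-0.8,0,0,-0.002,0]

```text
t: 10.7
tcp_pos: [0.5645, -0.3126, 0.0747]
eef_rot: [0.992, -0.126, -0.0, 0.0]
contact_force: [-0.7, -0.8, -4.5]
width: 0.0187
```

send_rows:
  increments: [-0.8,0,0,-0.0004,0,-0.8,0,0,-0.0008,0,-0.8,0,0,-0.0012,0,-0.8,0,0,-0.0016,0,-0.8,0,0,-0.002,0,-0.8,0,0,-0.002,0,-0.8,0,0,-0.002,0,-0.8,0,0,-0.002,0]

```text
t: 11.37
tcp_pos: [0.5645, -0.3126, 0.0727]
eef_rot: [0.992, -0.126, -0.0, 0.0]
contact_force: [-0.8, -0.8, -5.5]
width: 0.0184
```

send_rows:
  increments: [-0.8,0,0,-0.0005,0,-0.8,0,0,-0.001,0,-0.8,0,0,-0.0015,0,-0.8,0,0,-0.002,0,-0.8,0,0,-0.0025,0,-0.8,0,0,-0.003,0,-0.8,0,0,-0.003,0,-0.8,0,0,-0.003,0]

```text
t: 12.03
tcp_pos: [0.5645, -0.3126, 0.0697]
eef_rot: [0.992, -0.126, -0.0, 0.0]
contact_force: [-1.2, -1.9, -5.0]
width: 0.0185
```

send_rows:
  increments: [-0.8,0,0,-0.0005,0,-0.8,0,0,-0.001,0,-0.8,0,0,-0.0015,0,-0.8,0,0,-0.002,0,-0.8,0,0,-0.0025,0,-0.8,0,0,-0.003,0,-0.8,0,0,-0.003,0,-0.8,0,0,-0.003,0]

```text
t: 12.7
tcp_pos: [0.5645, -0.3127, 0.0667]
eef_rot: [0.992, -0.126, -0.0, 0.0]
contact_force: [0.5, -1.4, -4.4]
width: 0.0184
```

send_rows:
  increments: [-0.8,0,0,-0.0004,0,-0.8,0,0,-0.0008,0,-0.8,0,0,-0.0012,0,-0.8,0,0,-0.0016,0,-0.8,0,0,-0.002,0,-0.8,0,0,-0.0025,0,-0.8,0,0,-0.0025,0,-0.8,0,0,-0.0025,0]

```text
t: 13.37
tcp_pos: [0.5645, -0.3126, 0.0642]
eef_rot: [0.992, -0.126, -0.0, 0.0]
contact_force: [0.4, -2.8, -4.8]
width: 0.0184
```

send_rows:
  increments: [-0.8,0,0,-0.0003,0,-0.8,0,0,-0.0006,0,-0.8,0,0,-0.001,0,-0.8,0,0,-0.001,0,-0.8,0,0,-0.001,0,-0.8,0,0,-0.001,0,-0.8,0,0,-0.001,0,-0.8,0,0,-0.001,0]

```text
t: 14.03
tcp_pos: [0.5645, -0.3127, 0.0633]
eef_rot: [0.992, -0.126, 0.0, 0.0]
contact_force: [-0.8, -2.7, -3.0]
width: 0.0185
```

send_rows:
  increments: [-0.8,0,-0.0003,0,0,-0.8,0,-0.0005,0,0,-0.8,0,-0.0005,-0.0003,0,-0.8,0,-0.0005,-0.0005,0,-0.8,0,-0.0005,-0.0005,0,-0.8,0,-0.0005,-0.0005,0,-0.8,0,-0.0005,-0.0005,0,-0.8,0,-0.0005,-0.0005,0]

```text
t: 14.7
tcp_pos: [0.5646, -0.3129, 0.0626]
eef_rot: [0.992, -0.126, -0.0, -0.0]
contact_force: [-0.2, 0.3, -4.4]
width: 0.0188
```

send_rows:
  increments: [-0.8,0,0,-0.0003,0,-0.8,0,0,-0.0006,0,-0.8,0,0,-0.0006,0,-0.8,0,0,-0.0006,0,-0.8,0,0,-0.0006,0,-0.8,0,0,-0.0006,0,-0.8,0,0,-0.0006,0,-0.8,0,0,-0.0006,0]

```text
t: 15.37
tcp_pos: [0.5647, -0.3131, 0.0625]
eef_rot: [0.992, -0.126, 0.0, 0.0]
contact_force: [0.4, 0.3, -0.9]
width: 0.0182
```

The load came off at TCP z 0.0625, where the bore bottom was predicted. I'll release and retreat upward.

send_rows:
  increments: [-0.6,0,0,0,0,-0.5,0,0,0,0,-0.4,0,0,0,0,-0.2,0,0,0,0,0,0,0,0,0,0.1,0,0,0,0,0.2,0,0,0,0,0.2,0,0,0,0]

```text
t: 16.03
tcp_pos: [0.5646, -0.3131, 0.0622]
eef_rot: [0.992, -0.126, 0.0, 0.0]
contact_force: [-0.4, -0.4, -0.6]
width: 0.0509
```

send_rows:
  increments: [0.2,0,0,0.005,0,0.2,0,0,0.012,0,0.2,0,0,0.022,0,0.2,0,0,0.035,0,0.2,0,0,0.055,0,0.2,0,0,0.08,0,0.2,0,0,0.11,0,0.2,0,0,0.14,0]

```text
t: 16.7
tcp_pos: [0.5643, -0.3132, 0.2049]
eef_rot: [0.992, -0.126, 0.0, 0.0]
contact_force: [1.3, -0.5, 0.2]
width: 0.0512
```

send_rows:
  increments: [0.2,-0.01,0.02,0.03,0,0.2,-0.02,0.05,0.05,0,0.2,-0.03,0.08,0.06,0,0.2,-0.04,0.11,0.06,0,0.2,-0.05,0.14,0.06,0,0.2,-0.06,0.17,0.06,0,0.2,-0.06,0.18,0.06,0,0.2,-0.06,0.18,0.06,0]

```text
t: 17.37
tcp_pos: [0.5045, -0.1312, 0.2645]
eef_rot: [0.992, -0.125, 0.002, -0.0]
contact_force: [-0.9, -0.2, 0.3]
width: 0.0511
```

```bash
python3 look.py 8; python3 - <<'E'
from cyl import *
P=cloud("top",np.load("pics/top8.npy")).reshape(-1,3)
for n in("scene","top"):
    Q=cloud(n,np.load(f"pics/{n}8.npy")).reshape(-1,3)
    m=(np.hypot(Q[:,0]-.563,Q[:,1]+.312)<.016)&(Q[:,2]>.066)&(Q[:,2]<.12);print(n,m.sum(),Q[m].mean(0),np.median(Q[m][:,2]))
cyl(8,(.563,-.312),.03)
E
```

```text
17.3667 [ 0.50449986 -0.1312429   0.26449062] [-0.89708886 -0.23355263  0.30412697] [-0.09286572 -0.02401093 -0.01044554] 0.05107153981155228
scene 42 [ 0.56697182 -0.3080118   0.07656187] 0.07705656682925494
top 0 [nan nan nan] nan
8 171 axis at mid [ 0.56217558 -0.31351046] tilt [-0.34228129 -0.18486751] rms 0.005315756260314968 minus tcp [-0.00082442 -0.00151046]<stdin>:5: RuntimeWarning: Mean of empty slice.
  ret = um.true_divide(
  return _methods._mean(a, axis=axis, dtype=dtype,
  ret = ret.dtype.type(ret / rcount)
```

View pics/scene8.png

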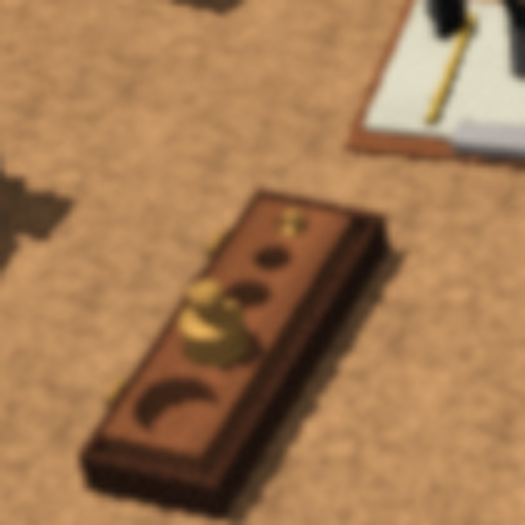

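View pics/top8f.png

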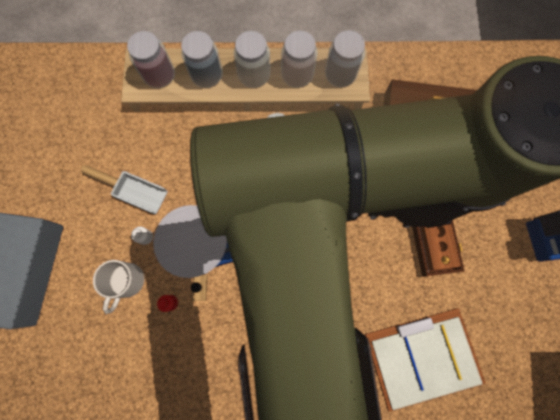

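send_rows:
  increments: [0.2,-0.005,0.03,0.005,0,0.2,-0.01,0.065,0.01,0,0.2,-0.015,0.1,0.01,0,0.2,-0.02,0.135,0.01,0,0.2,-0.03,0.17,0.01,0,0.2,-0.04,0.205,0.01,0,0.2,-0.05,0.24,0.01,0,0.2,-0.06,0.27,0.01,0]

```text
t: 18.13
tcp_pos: [0.4445, 0.1379, 0.2724]
eef_rot: [0.992, -0.127, 0.0, 0.0]
contact_force: [-0.2, 0.9, -0.3]
width: 0.0514
```

send_rows:
  increments: [0.2,-0.025,0.025,0,0,0.2,-0.05,0.05,0,0,0.2,-0.075,0.08,0,0,0.2,-0.1,0.11,0,0,0.2,-0.125,0.14,0,0,0.2,-0.15,0.17,0,0,0.2,-0.17,0.2,0,0,0.2,-0.17,0.2,0,0]

```text
t: 18.8
tcp_pos: [0.2724, 0.3401, 0.2714]
eef_rot: [0.992, -0.124, -0.001, 0.001]
contact_force: [-0.3, -0.0, 0.6]
width: 0.0513
```

```bash
python3 look.py 9; python3 - <<'E'
from cyl import *
for n in("scene","top"):
    Q=cloud(n,np.load(f"pics/{n}9.npy")).reshape(-1,3)
    m=(np.hypot(Q[:,0]-.563,Q[:,1]+.312)<.016)&(Q[:,2]>.074)&(Q[:,2]<.1);print(n,m.sum(),Q[m].mean(0),np.median(Q[m][:,2]))
    m=(np.hypot(Q[:,0]-.563,Q[:,1]+.312)<.019)&(Q[:,2]>.05)&(Q[:,2]<.066);print(" shoulder",m.sum(),np.median(Q[m][:,2]))
E
```

```text
18.8 [0.27235255 0.34007624 0.27143274] [-0.25902557 -0.0224583   0.56313062] [-0.14406459 -0.0310358   0.08009111] 0.051312443425999596
scene 28 [ 0.56610746 -0.3094836   0.07858615] 0.07798157677568619
 shoulder 64 0.05842329230636642
top 68 [ 0.56120736 -0.3107634   0.07900458] 0.07924988524318702
 shoulder 124 0.05793520038392584
```

View pics/top9.png

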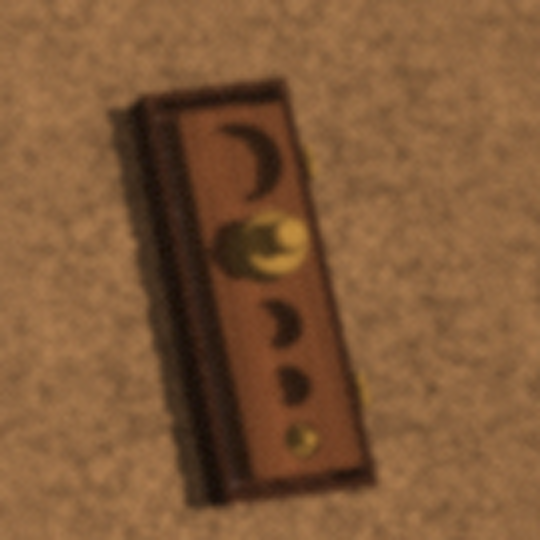

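View pics/top9f.png

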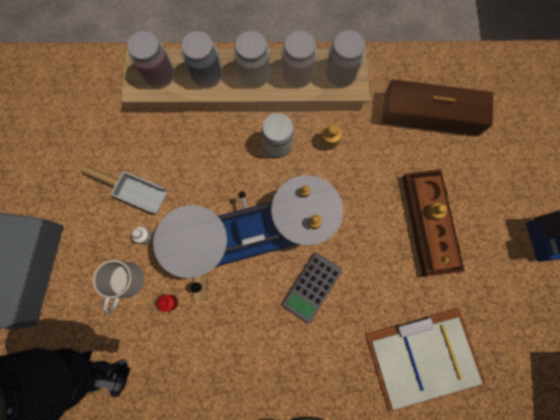

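The w500 stands in its bore at top px (440,211), the left plate at (190,240) is empty, and everything else looks unmoved.

```bash
python3 -c "
from station import *
print(abs(sense()['dq']).max());print(close_job())"
```

```text
0.04049537957662406
the job is handed in; nothing more can be done
None
```

The brass weight on the left plate was the w500. I gripped it by its knob, lowered it into the 38 mm bore in small steps, and handed the job in at about 19 s of the 64 s allowed.

**Bore:** I located it from both depth images. The foot went in without catching on the rim. I made one 0.5 mm sideways correction when I felt about 2.8 N on the side.

**Last checks:**
- **Depth in the bore:** the weight's shoulder reads about 58 mm above the counter and its knob top 78–79 mm. Standing on the bottom should give 58 and 80 mm, so it is seated.
- **Upright:** it looks upright in both pictures. I judged that by eye, because the one cylinder fit I tried after release was contaminated and gave no usable tilt.
- **Tray force:** wrist readings showed only a few newtons of tray contact, but they were taken at the end of each call, so I have no continuous record against the 25 N limit.
- **Rest of the scene:** the left plate is empty. By eye in the top picture, the other two weights and the other things on the counter are where they were. The arm stands clear of everything.

**Disagreements:** the two cameras differed by about 2 mm on the bore's position, so I used the middle and small corrections by feel. The gripper read 18–19 mm open on the 21 mm knob, but the grip held throughout.

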